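Push a used ink cartridge through the spring flap of the collection box

TASK

Drop the used ink cartridge into the grey collection box without picking it up: with one finger press the orange bar down to hold the green spring flap open, and meanwhile with the other finger push the cartridge along the white ledge and through the opening. Then let go so that the flap closes by itself. Leave the bottles, the mug and the carton where they stand.

Things in the scene. Friction and masses are not known exactly. Their poses are not given: they have to be found in the camera images.
- box: Grey collection box, fixed to the desk, 240 (x) x 164 (y -74 to 90) x 160 mm high, clear far (+x) wall, hollow, yaw up to 0.3 rad. Origin: on its underside, mid-length. Positions given as 'box' are in its frame, mm, heights above its underside. Half x < 0: white ledge; half x > 0 (0 to 116): opening, closed by the green flap; the orange press bar stands along the -y side of both.
- ledge_edge (a point): Point on the white ledge's inner edge, where the opening begins: box x 0, y 30, height 160. Axes as the box; push the cartridge along +x. The ledge is level, x -120 to 0, y -8 to 86, open at its x = -120 end, with a kerb up to height 165 at y -11 to -8 and the side wall up to 166 at y 86 to 90.
- flap (a joint): Opening angle (rad) of flap and bar, one rigid rocker: 0 closed, grows as the bar is pressed down and the flap swings down into the box, stop at 1.35. From 0.9 the cartridge falls through freely. A spring shuts it in about 1 s when let go. Pressing the bar 20 mm from the hinge takes about 3 N at first, 6 N when open. When shut, a lip on the flap 14 mm above the ledge blocks the cartridge.
- hinge_mid (a point): Middle of the rocker's hinge line, which runs along the box's x: box x 0, y -62, height 165. The green flap, when closed, spans box x 4 to 112, y -48 to 82, 4 mm below the ledge.
- bar_edge (a point): Point on the orange bar's upper edge; closed: box x 0, y -36, height 210. The bar is a flat plate from the hinge line to this edge, 52 mm wide, 260 long (x -150 to 110), 4 thick, leaning 60 degrees up from level towards +y. Pressed level (joint 1.05) its top is 7 mm above the ledge, y -62 to -10, beside the cartridge's path; a fingertip can slide along it in x while holding it down. Free well below.
- cartridge_mid (a point): Centre of the used ink cartridge: black block with a blue label, 50 (its x) x 40 (y) x 20 mm high, about 40 g, lying loose on the white ledge, centre 10 mm above the ledge, turned by up to about 0.25 rad from the box's x axis. Its centre starts 45 to 75 mm before the opening and 82 to 98 mm (in y) from the hinge line.
- bottle_a: Dark wine bottle with black cap, 74 mm across, 300 mm high, loose, left of the box (+y). Origin at the centre of its underside. Leave alone.
- bottle_b: Dark wine bottle with red cap, 74 mm across, 300 mm high, loose, left of the box (+y). Origin at the centre of its underside. Leave alone.
- mug: Blue mug, 80 mm across, 95 mm high, loose, right of the box (-y). Origin at the centre of its underside. Leave alone.
- carton: Cardboard carton of a new cartridge, 35 (x) x 100 (y) x 110 mm high, loose, standing right of the box (-y). Origin at the centre of its underside. Leave alone.
Things that resemble listed ones, but are neither listed nor needed, are in the scene too. Of the things like the part that bears cartridge_mid, leave any that is pink or red; of the rest the larger one is meant.

How it is judged:
By the outcome, as a careful person would: the job done as asked, in the order asked, and still so for the second after the job is handed in, with the robot touching nothing.
It also fails if it takes over 45 s, if anything falls off the work surface, if the arm or the gripper's body presses on something with over 40 N, if the wrist force passes 120 N, or if a joint passes its speed limit or range.

ROBOT

A 6-joint arm with a two-finger parallel gripper is mounted at the origin on the work surface. World frame = base frame: x ahead of the robot, y to its left, z up, the work surface at z = 0. Lengths are in m, angles in degrees, forces in N, time in s.
With the tool pointing down it reaches from about 0.4 to 0.825 m from the base axis. Payload 7 kg.
Tool frame: the origin (TCP) lies at the very end of the fingers, on their centre line; the grasp point (between the pads) lies 19 mm behind it (hold_point_z is the distance from the TCP to the grasp point, in m); x points along the fingers, y is the direction in which the jaws open and shut, and the axes are right-handed (so a half turn about x gives the same grasp; the last joint's range is limited). The gripper opens to 88 mm and grips with 3 to 60 N. Pads are 19 mm wide; open, the fingers measure 130 mm over their backs; the gripper's body (78 mm by 193 mm) begins 47 mm behind the grasp point.
Start: joints at [80.105, 20.546, 0.682, 0, -70.136, -16.507], TCP at [0.3, 0.605, 0.227] pointing down, gripper open.
Joint ranges: [-176.03, 176.03], [-82.01, 121.73], [-58.28, 71.71], [-173.87, 95.51], [-174.79, -0.11], [-173.66, 173.66]. Speed limits (degrees/s): [136.94, 136.94, 172.46, 180, 180, 180].

INTERFACE

Orientations are given as [roll, pitch, yaw] about the fixed x, y, z axes, in that order (R = Rz(yaw) Ry(pitch) Rx(roll)).
In Python, from plant import * gives the robot as it stands.
- The arm moves only by the shell command python3 -m crank 'ROWS'. ROWS is a JSON object of lists of equal length, an entry for each row: "delta_pos": the shift along the tool's x, y, z in m, a list of three; "turn": the turn, a rotation vector about the tool's x, y, z in degrees, a list of three; "grip": the opening, from 0 (shut) to 1 (fully open). A call has 1 to 12 rows; each row is the pose to reach, as a shift and turn from the pose commanded when the call began, along the tool's axes at that moment; what a row does not reach only later rows make up. A row lasts 1/12 s, in which the tool goes at most 41.7 mm and 7.16 degrees, less where a joint would pass 70% of its speed; a pose out of reach is approached as far as the arm can. A call with a gripper value outside its range is refused whole. The fingers move at their own pace and stop on an object; the grip force is fixed at half the most. Time passes only in rows, so rows that repeat a pose let the fingers close. It gives the time, the measured TCP pose, the force and the opening at its end, in the units of the state.
- get_obs(): the state, without advancing time (a new reading comes with each control period).
- snapshot(name): name is "side" or "top" or "wrist"; returns a dict with "pixels" (400x640x3 uint8, blue, green, red), "range_z" (400x640 float32, m along the optical axis (not along the pixel's ray), 0 where there is no reading), "camera_matrix" (3x3 intrinsics, pixels), "eye" and "rotation" of the camera in the world. Camera axes: x right, y up, looking along -z (the intrinsics and any distortion apply to the point x, -y, -z); pixel columns grow to the right and rows downward; lengths in m; the calibration is good to about 2 mm. The wrist camera is an equidistant fisheye: a pixel r from the principal point sees the ray r / f radians off the axis. A picture is of the moment at which its call begins.
- close_job(): hands the job in, once; it reports no verdict.
The state is a dict: "clock": time; "joint_pos": joint angles; "qvel": joint speeds; "tau": joint torques, N m; "tool_pos": TCP position; "orientation": TCP orientation; "force": force on the tool from outside, world axes, zero at the start; "moment": the same for the moment, N m; "opening": finger opening in m.
Only numpy, scipy, OpenCV 4.12 (cv2) and the standard library are available. Lean on these libraries where they do the work, as an engineer would, in place of code of your own. Each camera call takes 0.05 s, during which the arm holds its last target. There are 200 camera calls.

## Working session

There is one attempt and no reset: what is moved stays moved. The work goes in short steps, Python scripts to look and compute and a shell command to move; the robot and the scene stay as the last step left them, time stands still between calls to the robot, and variables do not carry over. Pictures are saved under pics/ and viewed, about 8 in all and at most 12, crops included, and the job is handed in when it is done.

```bash
mkdir -p pics; cat > h.py <<'E'
import numpy as np, cv2
from plant import *
def pts(s):
    K=np.array(s["camera_matrix"]);z=s["range_z"];v,u=np.mgrid[0:z.shape[0],0:z.shape[1]]
    p=np.stack([(u-K[0,2])/K[0,0]*z,-(v-K[1,2])/K[1,1]*z,-z],-1)
    return p@np.array(s["rotation"]).T+np.array(s["eye"])
E
python3 - <<'E'
from h import *
import pickle
for n in("top","side"):
    s=snapshot(n);pickle.dump(s,open(n+".pkl","wb"));cv2.imwrite(f"pics/{n}0.png",s["pixels"]);print(n,s["camera_matrix"],s["eye"],s["rotation"],s.keys())
print(get_obs())
E
```

```text
top [[376.86766023   0.         320.89658006]
 [  0.         376.86766023 203.27804719]
 [  0.           0.           1.        ]] [0.39786252 0.05289249 1.05778055] [ 10.6775592   -0.1679981  -89.23339592] dict_keys(['pixels', 'range_z', 'camera_matrix', 'eye', 'rotation'])
side [[401.21897067   0.         316.8509261 ]
 [  0.         401.21897067 197.93369157]
 [  0.           0.           1.        ]] [-0.0724165  -0.55056255  0.6468447 ] [ 59.70371569  -1.25464985 -45.51010104] dict_keys(['pixels', 'range_z', 'camera_matrix', 'eye', 'rotation'])
{'clock': 0.1, 'joint_pos': array([ 8.01037786e+01,  2.05877799e+01,  6.38895912e-01, -1.71857050e-02,
       -7.01337789e+01, -1.65091371e+01]), 'qvel': array([ 0.04272519, -0.10902562,  0.04129402,  0.03612398,  0.12234989,
        0.05986285]), 'tau': array([-4.85437267e-04, -5.84162521e+01,  2.93749702e+01,  7.01543793e+00,
        1.02054168e-02, -3.67628547e-05]), 'tool_pos': array([0.29999688, 0.60419692, 0.22571206]), 'orientation': array([  95.451495  ,   89.91577257, -110.95971534]), 'force': array([ 0.13814819,  0.6545655 , -0.11748102]), 'moment': array([ 0.00091726, -0.01033589, -0.03520358]), 'opening': 0.08765415532566388}
```

View pics/top0.png

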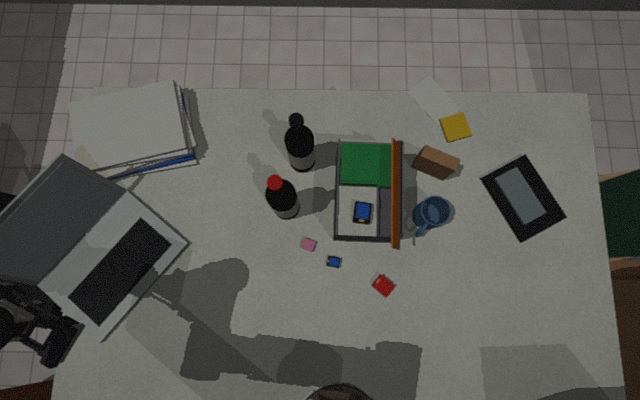

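View pics/side0.png

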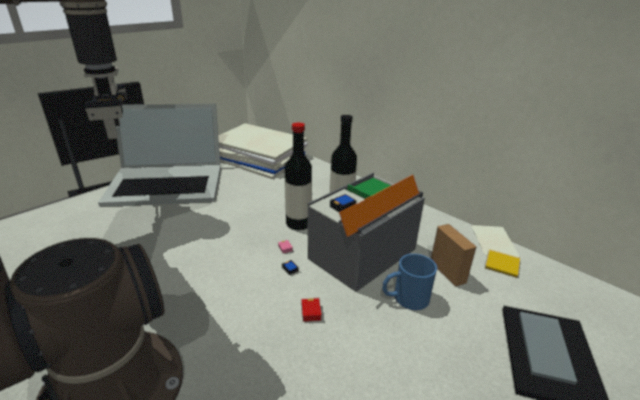

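The top view shows these candidates for the cartridge:
- black block with a blue label on the white ledge, about (362,212)
- smaller blue one on the desk (334,262)
- pink one (308,244)
- red one (384,286)

By the description I choose the one on the ledge. The bar is on the right (-y) at column 397, and the bottles stand at (300,145) and (285,198).

```bash
cat >> h.py <<'E'
from scipy.spatial.transform import Rotation as Ro
def rot(s): return Ro.from_euler("xyz",s["rotation"],degrees=True).as_matrix() if np.ndim(s["rotation"])==1 else np.array(s["rotation"])
def pts(s):
    K=np.array(s["camera_matrix"]);z=s["range_z"];v,u=np.mgrid[0:z.shape[0],0:z.shape[1]]
    p=np.stack([(u-K[0,2])/K[0,0]*z,-(v-K[1,2])/K[1,1]*z,-z],-1)
    return p@rot(s).T+np.array(s["eye"])
E
python3 - <<'E'
from h import *
import pickle
s=pickle.load(open("top.pkl","rb"));P=pts(s);im=s["pixels"];hsv=cv2.cvtColor(im,cv2.COLOR_BGR2HSV)
H,S,V=[hsv[...,i].astype(int) for i in range(3)];v,u=np.mgrid[0:400,0:640]
roi=(u>325)&(u<412)&(v>130)&(v<255)
def line(p):
    c=p.mean(0);w=np.linalg.svd(p-c)[2][0];w=w*np.sign(w[0]);return np.degrees(np.arctan2(w[1],w[0]))
def rect(m,n):
    q=P[m];r=cv2.minAreaRect((q[:,:2]*1000).astype(np.float32));print(n,m.sum(),"z",np.percentile(q[:,2],[5,50,95]).round(4),"rect",np.round(r[0],1),np.round(r[1],1),round(r[2],1),"cen",q.mean(0).round(4))
org=roi&(H<18)&(S>150)&(V>60);gr=roi&(H>45)&(H<80)&(S>120);bl=roi&(H>100)&(H<125)&(S>120)&(u<380)
wh=roi&(S<50)&(V>120)&(P[...,2]>.15)&(u<382)
rect(org,"org");rect(gr,"green");rect(bl,"blue");rect(wh,"white")
top=org&(P[...,2]>.2);print("top edge yaw",line(P[top][:,:2]),P[top].mean(0));rect(top,"orgtop")
ct=roi&(P[...,2]>.174)&(P[...,2]<.19)&(u<382)&(u>345)&(v>195)&(v<230);rect(ct,"cart")
rim=roi&(P[...,2]>.15)&(P[...,2]<.175)&(u<375);rect(rim,"rim")
print("table z",np.median(P[300:320,330:400,2]))
# obstacle extents
for n,a in dict(botA=(285,105,318,175),botB=(262,172,302,222),mug=(408,190,456,240),carton=(412,142,462,182)).items():
    b=np.zeros_like(roi);b[a[1]:a[3],a[0]:a[2]]=1;m=b&(P[...,2]>.05);q=P[m];print(n,np.percentile(q,[2,98],axis=0).round(3).tolist(),P[b&(P[...,2]>.25)].mean(0).round(3))
c=cv2.resize(im[125:265,325:465],None,fx=4,fy=4,interpolation=2);cv2.imwrite("pics/crop.png",np.clip(c*1.6,0,255))
s=snapshot("wrist");cv2.imwrite("pics/w0.png",s["pixels"]);print(s["camera_matrix"],s["eye"],s["rotation"])
E
```

```text
org 856 z [0.172  0.1954 0.2125] rect [531.8 -91.5] [132.2 371.1] 62.5 cen [ 0.5843 -0.1206  0.1953]
green 2081 z [0.1544 0.1571 0.1612] rect [557.4 -39.3] [133.2 343.7] 81.2 cen [ 0.6665 -0.0559  0.1602]
blue 225 z [0.1786 0.1814 0.184 ] rect [543.5 -45.1] [33.4 45.9] 83.9 cen [ 0.547  -0.0451  0.1813]
white 1042 z [0.158  0.1608 0.1635] rect [562.1 -30.5] [114.7 350.1] 81.2 cen [ 0.5542 -0.0301  0.1668]
top edge yaw -2.4460060805167663 [ 0.58146008 -0.11216646  0.2101555 ]
orgtop 358 z [0.2007 0.2086 0.2134] rect [530.3 -83.3] [119.  360.8] 62.5 cen [ 0.5815 -0.1122  0.2102]
cart 357 z [0.1779 0.1811 0.1838] rect [543.3 -43.9] [40.1 50.3] 83.0 cen [ 0.5429 -0.0436  0.181 ]
rim 3215 z [0.1547 0.1593 0.1666] rect [610.3 -30.2] [ 94.6 241.1] 89.0 cen [ 0.6111 -0.0296  0.1596]
table z 0.0008991431852596321
botA [[0.685, 0.074, 0.059], [0.738, 0.141, 0.303]] [0.705 0.107 0.32 ]
botB [[0.547, 0.114, 0.066], [0.608, 0.181, 0.302]] [0.576 0.146 0.32 ]
mug [[0.503, -0.28, 0.052], [0.602, -0.203, 0.099]] [0.398 0.053 1.058]
carton [[0.669, -0.3, 0.053], [0.731, -0.206, 0.115]] [0.398 0.053 1.058]
[[309.70691629   0.         325.49214821]
 [  0.         309.70691629 201.53660776]
 [  0.           0.           1.        ]] [0.35876142 0.5751182  0.38513843] [ -14.20907311   -0.13564439 -116.34449628][ WARN:0@0.779] global loadsave.cpp:1063 imwrite_ Unsupported depth image for selected encoder is fallbacked to CV_8U.
```

View pics/crop.png

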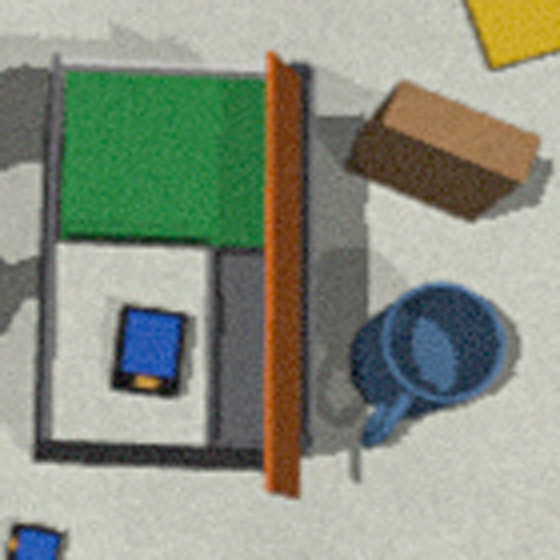

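```bash
cat > fit.py <<'E'
from h import *
import pickle
def ray(s,u,v,z):
    K=s["camera_matrix"];d=np.stack([(u-K[0,2])/K[0,0],-(v-K[1,2])/K[1,1],-np.ones_like(u)],-1)@rot(s).T
    e=np.array(s["eye"]);return e+d*((z-e[2])/d[:,2])[:,None]
def lf(p,n):
    vx,vy,x0,y0=cv2.fitLine(p[:,:2].astype(np.float32),cv2.DIST_HUBER,0,.001,.001).ravel()
    if n[0]=="x":
        k=vy/vx;print(n,"yaw %.2f  y at x=.6: %.4f"%(np.degrees(np.arctan(k)),y0+k*(.6-x0)))
    else:
        k=vx/vy;print(n,"yaw %.2f  x at y=-.03: %.4f"%(-np.degrees(np.arctan(k)),x0+k*(-.03-y0)))
if __name__=="__main__":
    s=pickle.load(open("top.pkl","rb"));im=s["pixels"];hsv=cv2.cvtColor(im,cv2.COLOR_BGR2HSV).astype(int);H,S,V=[hsv[...,i] for i in range(3)]
    org=(H<18)&(S>150)&(V>60);gr=(H>45)&(H<80)&(S>120);wh=(S<50)&(V>105)
    r=np.arange(142,244);u=np.array([385+np.argmax(org[i,385:410]) for i in r])-.5;lf(ray(s,u,r*1.,.21),"x bar top y-36")
    r=np.arange(190,233)
    ur=np.array([370+np.argmin(wh[i,370:390]) for i in r])-.5;lf(ray(s,ur,r*1.,.16),"x kerb y-8")
    ul=np.array([350-np.argmin(wh[i,350:325:-1]) for i in r])+.5;lf(ray(s,ul,r*1.,.16),"x wall y86")
    r=np.arange(146,180);ul=np.array([360-np.argmin(gr[i,360:325:-1]) for i in r])+.5;lf(ray(s,ul,r*1.,.156),"x greenleft y82")
    c=np.arange(345,376);vg=np.array([170+np.argmin(gr[170:200,i]) for i in c])-.5;lf(ray(s,c*1.,vg,.156),"y green edge x4")
    vw=np.array([195-np.argmin(wh[195:170:-1,i]) for i in c])+.5;lf(ray(s,c*1.,vw,.16),"y white edge x0")
    vg=np.array([170-np.argmin(gr[170:130:-1,i]) for i in c])+.5;lf(ray(s,c*1.,vg,.156),"y green far x112")
    c=np.arange(342,376);vw=np.array([228+np.argmin(wh[228:250,i]) for i in c])-.5;lf(ray(s,c*1.,vw,.16),"y white near x-120")
    v,u=np.mgrid[0:400,0:640];bl=(H>100)&(H<125)&(S>120)&(u<380)&(u>345)&(v>195)&(v<230)
    n=(V<70)&(u<378)&(u>348)&(v>198)&(v<228)|bl
    n=cv2.morphologyEx(n.astype(np.uint8),cv2.MORPH_OPEN,np.ones((3,3)));q=np.argwhere(n);p=ray(s,q[:,1]*1.,q[:,0]*1.,.18)[:,:2]*1000
    print(cv2.minAreaRect(p.astype(np.float32)),p.mean(0))
    P=pts(s)
    for n,m in dict(bar=org&(u>385)&(u<405)&(v>142)&(v<243)).items():
        q=P[m&(s["range_z"]>0)];print(n,np.percentile(q,[1,99],axis=0))
    o=get_obs();print(Ro.from_euler("xyz",o["orientation"],degrees=True).as_matrix().round(3))
E
python3 fit.py
```

```text
x bar top y-36 yaw -1.89  y at x=.6: -0.1090
x kerb y-8 yaw -10.34  y at x=.6: -0.0800
x wall y86 yaw -1.52  y at x=.6: 0.0092
x greenleft y82 yaw -2.75  y at x=.6: 0.0095
y green edge x4 yaw 0.81  x at y=-.03: 0.6160
y white edge x0 yaw 0.81  x at y=-.03: 0.6101
y green far x112 yaw -0.27  x at y=-.03: 0.7223
y white near x-120 yaw -1.61  x at y=-.03: 0.4916
((542.9864501953125, -45.607337951660156), (42.20180130004883, 51.10245132446289), 82.83261108398438) [544.1309517  -45.61895372]
bar [[ 0.4739515  -0.13735828  0.16828199]
 [ 0.71118886 -0.10642824  0.21389566]]
[[-0.    -0.445 -0.896]
 [-0.001 -0.896  0.445]
 [-1.     0.001 -0.   ]]
```

Box origin is about (0.611, -0.074) with yaw -1.75°. The cartridge is at about (0.543, -0.0456), which is box (-69, 26), turned -5.5° relative to the box. The crop shows it on the ledge, with the orange bar to the right. I will rise, then cross above the bottles.

```bash
python3 -m crank '{"delta_pos":[[-0.04,0,0],[-0.08,0,0],[-0.11,0,0],[-0.14,0,0],[-0.14,0.027,-0.025],[-0.14,0.055,-0.05],[-0.14,0.082,-0.075],[-0.14,0.11,-0.1],[-0.14,0.137,-0.125],[-0.14,0.165,-0.15],[-0.14,0.192,-0.175],[-0.14,0.22,-0.2]],"turn":[[0,0,0],[0,0,0],[0,0,0],[-3,0,0],[-6,0,0],[-9,0,0],[-12,0,0],[-15,0,0],[-18,0,0],[-21,0,0],[-24.7,0,0],[-24.7,0,0]],"grip":[1,1,1,1,0.53,0.53,0.53,0.53,0.53,0.53,0.53,0.53]}'
cat > to.py <<'E'
from h import *
import sys
# tool-frame shift and turn from the present pose to box x,y,height (mm)
O=np.array([.611,-.0738,0]);B=Ro.from_euler("z",-1.75,degrees=True).as_matrix()
def go(bx,by,bz):
    o=get_obs();R=Ro.from_euler("xyz",o["orientation"],degrees=True).as_matrix()
    T=np.stack([[0,0,-1],-B[:,1],-B[:,0]],1)
    print(o["clock"],"box pos mm",(B.T@(o["tool_pos"]-O)*1000).round(1),"shift",(R.T@(O+B@np.array([bx,by,bz])/1000-o["tool_pos"])).round(4),"turn",Ro.from_matrix(R.T@T).as_rotvec(degrees=True).round(2),"F",o["force"].round(1),"open",round(o["opening"],4))
if __name__=="__main__": go(*map(float,sys.argv[1:]))
E
python3 to.py -112 -8 360
```

```text
clock: 1.15
tool_pos: [0.3814, 0.3167, 0.3665]
orientation: [-51.8, 90.0, 126.8]
force: [0.6, -0.5, -0.7]
opening: 0.0473
1.15 box pos mm [-241.4  383.4  366.5] shift [ 0.0064  0.392  -0.1273] turn [0.3  0.   0.01] F [ 0.6 -0.5 -0.7] open 0.0473
```

```bash
python3 -m crank '{"delta_pos":[[0,0.035,-0.011],[0,0.07,-0.022],[0,0.105,-0.034],[0,0.14,-0.045],[0,0.175,-0.056],[0,0.21,-0.068],[0,0.245,-0.079],[0,0.28,-0.09],[0,0.315,-0.102],[0,0.35,-0.113],[0,0.38,-0.123],[0,0.392,-0.1273]],"turn":[[0.3,0,0],[0.3,0,0],[0.3,0,0],[0.3,0,0],[0.3,0,0],[0.3,0,0],[0.3,0,0],[0.3,0,0],[0.3,0,0],[0.3,0,0],[0.3,0,0],[0.3,0,0]],"grip":[0.53,0.53,0.53,0.53,0.53,0.53,0.53,0.53,0.53,0.53,0.53,0.53]}'
python3 to.py -112 -8 240
```

```text
clock: 2.15
tool_pos: [0.4973, -0.0802, 0.3662]
orientation: [37.6, 89.9, -144.5]
force: [0.2, 1.1, 0.8]
opening: 0.0461
2.15 box pos mm [-113.4   -9.8  366.2] shift [ 0.1262 -0.0019 -0.0015] turn [-0.38  0.05 -0.04] F [0.2 1.1 0.8] open 0.0461
```

```bash
python3 -m crank '{"delta_pos":[[0.035,-0.001,-0.001],[0.07,-0.002,-0.001],[0.1,-0.002,-0.001],[0.126,-0.002,-0.001],[0.141,-0.002,-0.001],[0.141,-0.002,-0.001]],"turn":[[0,0,0],[0,0,0],[0,0,0],[0,0,0],[0,0,0],[0,0,0]],"grip":[0.53,0.53,0.53,0.53,0.53,0.53]}'
python3 to.py -112 -8 166
python3 - <<'E'
from h import *
s=snapshot("wrist");a=s["pixels"];b=snapshot("side")["pixels"][130:300,250:480]
cv2.imwrite("pics/w1.png",np.clip(a*1.5,0,255).astype(np.uint8));cv2.imwrite("pics/s1.png",cv2.resize(b,None,fx=3,fy=3,interpolation=2))
E
```

```text
clock: 2.65
tool_pos: [0.4958, -0.0752, 0.2218]
orientation: [5.6, 89.6, -176.4]
force: [-0.8, 0.0, -0.3]
opening: 0.0467
2.65 box pos mm [-115.1   -5.   221.8] shift [ 0.0558  0.003  -0.0035] turn [-0.29  0.37 -0.04] F [-0.8  0.  -0.3] open 0.0467
```

View pics/w1.png

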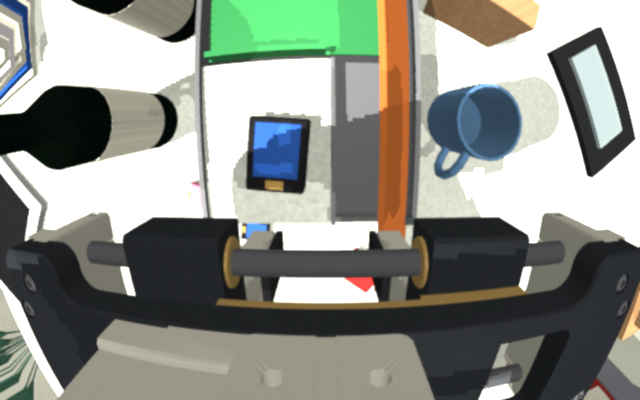

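View pics/s1.png

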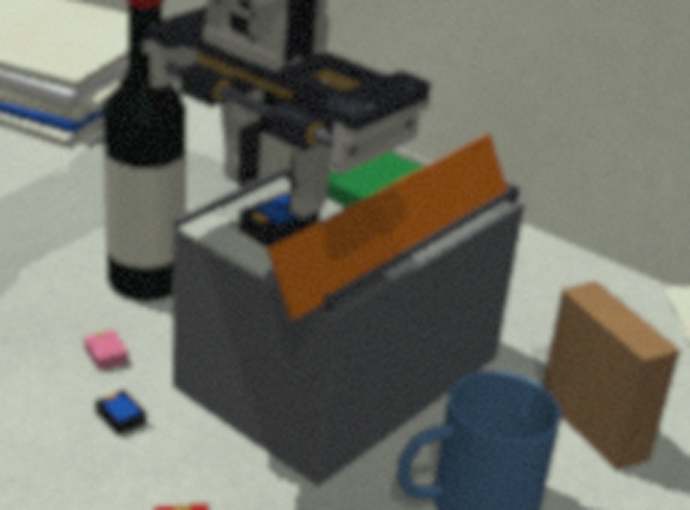

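The wrist view shows the right finger (388,268) just over the bar's top edge (column 380). The left finger (263,268) is behind the cartridge (278,155) with a gap in between. Now I press the bar down.

```bash
python3 -m crank '{"delta_pos":[[0,0.003,-0.003],[0.008,0.003,-0.003],[0.016,0.003,-0.003],[0.024,0.003,-0.003],[0.032,0.003,-0.003],[0.04,0.003,-0.003],[0.046,0.003,-0.003],[0.051,0.003,-0.003],[0.055,0.003,-0.003],[0.057,0.003,-0.003],[0.057,0.003,-0.003]],"turn":[[0,0,0],[0,0,0],[0,0,0],[0,0,0],[0,0,0],[0,0,0],[0,0,0],[0,0,0],[0,0,0],[0,0,0],[0,0,0]],"grip":[0.53,0.53,0.53,0.53,0.53,0.53,0.53,0.53,0.53,0.53,0.53]}'
python3 to.py -112 -8 165
python3 - <<'E'
from h import *
a=snapshot("wrist")["pixels"][:280,140:460];b=snapshot("side")["pixels"][130:260,280:460]
a=cv2.resize(a,None,fx=1.4,fy=1.4);b=cv2.resize(b,(350,a.shape[0]),interpolation=2)
cv2.imwrite("pics/p2.png",np.hstack([np.clip(a*1.5,0,255).astype(np.uint8),b]))
E
```

```text
clock: 3.67
tool_pos: [0.5019, -0.0766, 0.1688]
orientation: [-150.3, 89.9, 27.8]
force: [-0.0, 2.1, 3.5]
opening: 0.0431
3.6667 box pos mm [-109.    -6.2  168.8] shift [0.0038 0.0019 0.003 ] turn [-0.14 -0.12  0.07] F [-0.   2.1  3.5] open 0.0431
```

View pics/p2.png

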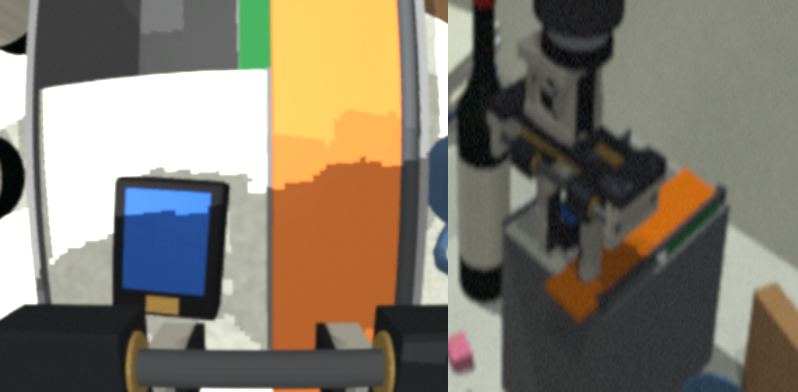

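The flap is open (dark interior, bar about level), and the pusher is behind the cartridge. Next I push at the same height.

```bash
python3 -m crank '{"delta_pos":[[0.003,0.001,0],[0.003,0.001,-0.004],[0.003,0.001,-0.009],[0.003,0.001,-0.015],[0.003,0.001,-0.021],[0.003,0.001,-0.027],[0.003,0.001,-0.033],[0.003,0.001,-0.039],[0.003,0.001,-0.045],[0.003,0.001,-0.05],[0.003,0.001,-0.055],[0.003,0.001,-0.055]],"turn":[[0,0,0],[0,0,0],[0,0,0],[0,0,0],[0,0,0],[0,0,0],[0,0,0],[0,0,0],[0,0,0],[0,0,0],[0,0,0],[0,0,0]],"grip":[0.53,0.53,0.53,0.53,0.53,0.53,0.53,0.53,0.53,0.53,0.53,0.53]}'
python3 to.py 22 -8 165
python3 - <<'E'
from h import *
a=snapshot("wrist")["pixels"][:280,140:460];b=snapshot("side")["pixels"][130:260,280:460]
a=cv2.resize(a,None,fx=1.4,fy=1.4);b=cv2.resize(b,(350,a.shape[0]),interpolation=2)
cv2.imwrite("pics/p3.png",np.hstack([np.clip(a*1.5,0,255).astype(np.uint8),b]))
E
```

```text
clock: 4.77
tool_pos: [0.5552, -0.0827, 0.1653]
orientation: [31.3, 89.8, -150.8]
force: [-2.7, -1.0, 6.7]
opening: 0.0464
4.7667 box pos mm [-55.5 -10.6 165.3] shift [ 0.0001 -0.003  -0.0775] turn [-0.33  0.16 -0.09] F [-2.7 -1.   6.7] open 0.0464
```

View pics/p3.png

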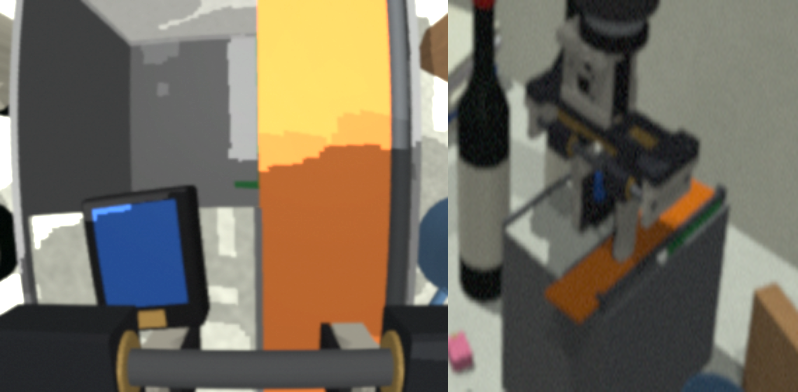

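The cartridge is about half over the edge, turned slightly. I carry on, with the pusher moved a little towards the cartridge's centre.

```bash
python3 -m crank '{"delta_pos":[[0,-0.001,-0.004],[0,-0.003,-0.01],[0,-0.004,-0.017],[0,-0.004,-0.024],[0,-0.004,-0.031],[0,-0.004,-0.038],[0,-0.004,-0.045],[0,-0.004,-0.052],[0,-0.004,-0.059],[0,-0.004,-0.066],[0,-0.004,-0.072],[0,-0.004,-0.072]],"turn":[[0,0,0],[0,0,0],[0,0,0],[0,0,0],[0,0,0],[0,0,0],[0,0,0],[0,0,0],[0,0,0],[0,0,0],[0,0,0],[0,0,0]],"grip":[0.53,0.53,0.53,0.53,0.53,0.53,0.53,0.53,0.53,0.53,0.53,0.53]}'
python3 to.py -40 -8 165
python3 - <<'E'
from h import *
a=snapshot("wrist")["pixels"][:280,140:460];b=snapshot("side")["pixels"][130:260,280:460]
a=cv2.resize(a,None,fx=1.4,fy=1.4);b=cv2.resize(b,(350,a.shape[0]),interpolation=2)
cv2.imwrite("pics/p4.png",np.hstack([np.clip(a*1.5,0,255).astype(np.uint8),b]))
E
```

```text
clock: 5.87
tool_pos: [0.6277, -0.0812, 0.1652]
orientation: [35.2, 89.8, -146.9]
force: [-1.6, -0.3, 5.5]
opening: 0.0464
5.8667 box pos mm [ 17.   -6.9 165.2] shift [0.0003 0.0014 0.057 ] turn [-0.33  0.12 -0.09] F [-1.6 -0.3  5.5] open 0.0464
```

View pics/p4.png

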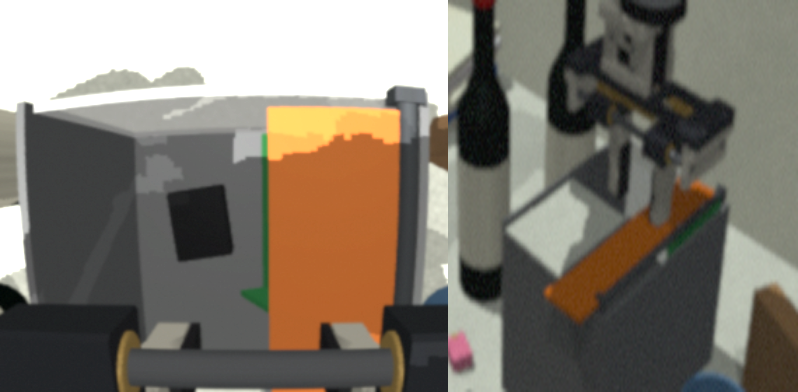

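The cartridge lies on the box floor (200,222), clear of the flap. I retract over the ledge while still holding the bar, then rise.

```bash
python3 -m crank '{"delta_pos":[[0,0,0.01],[0,0,0.022],[0,0,0.034],[0,0,0.046],[0,0,0.057],[0,0,0.057],[-0.015,0,0.057],[-0.03,0,0.057],[-0.05,0,0.057],[-0.08,0,0.057],[-0.11,0,0.057],[-0.14,0,0.057]],"turn":[[0,0,0],[0,0,0],[0,0,0],[0,0,0],[0,0,0],[0,0,0],[0,0,0],[0,0,0],[0,0,0],[0,0,0],[0,0,0],[0,0,0]],"grip":[0.53,0.53,0.53,0.53,0.53,0.53,0.53,0.53,0.53,0.53,0.53,0.53]}'
python3 -m crank '{"delta_pos":[[-0.04,0,0.01],[-0.08,0,0.04],[-0.08,0,0.06],[-0.08,0,0.06],[-0.08,0,0.06],[-0.08,0,0.06],[-0.08,0,0.06],[-0.08,0,0.06],[-0.08,0,0.06],[-0.08,0,0.06],[-0.08,0,0.06],[-0.08,0,0.06]],"turn":[[0,0,0],[0,0,0],[0,0,0],[0,0,0],[0,0,0],[0,0,0],[0,0,0],[0,0,0],[0,0,0],[0,0,0],[0,0,0],[0,0,0]],"grip":[0.53,0.53,0.53,0.53,0.53,0.53,0.53,0.53,0.53,0.53,0.53,0.53]}'
python3 to.py -40 -8 300
python3 - <<'E'
from h import *
a=snapshot("wrist")["pixels"];b=snapshot("side")["pixels"][100:330,240:500]
a=cv2.resize(a[:280,100:560],None,fx=1,fy=1.2);b=cv2.resize(b,(330,a.shape[0]),interpolation=2)
cv2.imwrite("pics/p5.png",np.hstack([np.clip(a*1.4,0,255).astype(np.uint8),b]))
E
```

```text
clock: 6.97
tool_pos: [0.57, -0.0782, 0.3057]
orientation: [8.5, 89.8, -173.6]
force: [1.1, 0.6, -1.0]
opening: 0.0467
clock: 7.97
tool_pos: [0.5113, -0.0755, 0.3853]
orientation: [15.2, 90.0, -166.8]
force: [0.3, 0.2, -0.3]
opening: 0.0464
7.9667 box pos mm [-99.6  -4.7 385.3] shift [ 0.0852  0.003  -0.0597] turn [-0.25  0.03 -0.01] F [ 0.3  0.2 -0.3] open 0.0464
```

View pics/p5.png

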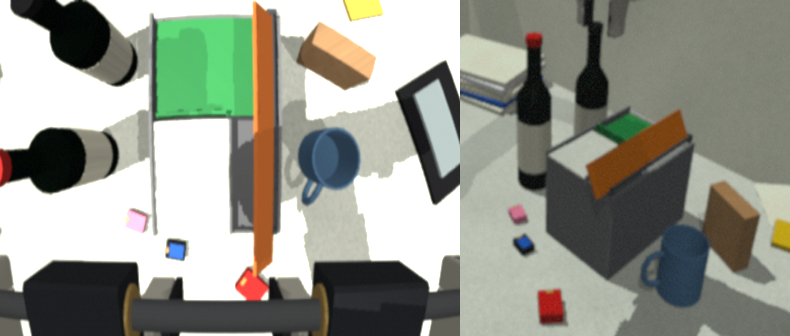

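The flap is shut, the ledge is empty, the bar is back up and the other things are still standing. Handing in.

```bash
python3 -c "
from plant import *
print(close_job())"
```

```text
the job is handed in; nothing more can be done
None
```

The used cartridge is in the grey box. One finger held the orange bar down at about 3.5–7 N while the other pushed the cartridge along the ledge and through the opening. I then drew back over the ledge, still holding the bar, and lifted off so the flap could close by itself. The robot's clock read about 8 s of the 45 s allowed when I handed in.

The last pictures agreed with each other. Before release, the cartridge was lying on the box floor. After release, the flap was shut, the bar was up and the ledge was empty. The bottles, mug and carton were standing where they were, judging by eye; I did not measure their positions again. The gripper was clear at a height of 0.385 m with about 0 N on the tool.

One small deviation: the cartridge turned slightly during the push, so I moved the finger 4 mm sideways, towards the cartridge's centre. No check failed.

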